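# Clear the squaring jig and hold a blank in its corner

## Task

Clear the orange-bladed scraper off the white squaring jig first: slide it blade first, lying flat, fully home into the slot of its green-and-grey dock and let go of it. Then put the walnut-and-blue blank down on the jig and press it into the corner of the two blue fences, one long side flush against the long fence and an end against the short fence at the same time. Finish while still gripping the blank and pressing it against both fences; leave the jar, the bottle and the cup where they stand.

Things in the scene. Friction and masses are not known exactly. Their poses are not given: they have to be found in the camera images.
- jig: White plastic board, 230 (x) x 190 (y) x 12 mm thick, fixed on the bench; origin at the centre of its underside, z up. Two blue-painted fences stand on it, 20 mm wide and 15 mm high above the board: the long one along x on its +y edge, the short one along y on its +x edge.
- long_fence: Long blue-painted fence of the jig, 230 x 20 x 15 mm, along the jig's x. Origin at the centre of its underside (on the board's top); axes as the jig's. Its working face is the -y face, 10 mm from its centre line.
- short_fence: Short blue-painted fence of the jig, 20 x 170 x 15 mm, along the jig's y. Origin at the centre of its underside (on the board's top); axes as the jig's. Its working face is the -x face, 10 mm from its centre line.
- jig_corner (a point): The inside corner where both fences' working faces meet at the board's top face (12 mm above the bench); axes as the jig's, so the free board lies to -x and -y, and the fences rise 15 mm above this point. The blank's place here is 90 mm along -x, 45 mm along -y.
- dock: Scraper dock fixed on the bench: light grey base board 180 (x) x 90 (y) x 8 mm, origin at the centre of its underside. On its +x end sits a low green housing, 72 mm long and 26 mm high over the bench, with a flat slot open to -x: 58 mm wide, 10 mm high (its floor is the base board's top), 60 mm deep. The scraper goes in along the dock's +x; when home it lies flat on the base board with its handle out on the open part, to -x.
- dock_stop (a point): Middle of the slot's inner end wall, at the height of the slot's floor (8 mm above the bench); axes as the dock's. The slot's mouth is 60 mm to -x of it.
- scraper_grip (a point): Centre of the scraper's black handle, half-way up. The scraper is 150 mm long (90 g) and lies flat; at the start it lies on the jig, its blade in the jig's corner. Handle 80 mm along x, 22 mm wide (y), 24 mm high; the handle's underside is level with the blade's. Axes: x points along the scraper to the blade, z up.
- scraper_tip (a point): Middle of the front edge of the scraper's orange blade, half-way through its thickness; 110 mm along x from scraper_grip. The blade is 45 mm wide (y), 4 mm thick and stands 70 mm out of the handle, at the underside.
- blank_center (a point): Centre of the turning blank: dark walnut block with a blue resin band across its middle, 90 mm (x) x 45 mm (y) x 60 mm high (z), 0.17 to 0.35 kg, standing on the bench. Its long sides lie along x. Grip it across y, high enough for the fingers to clear the 15 mm fences.
- blank: The same blank; origin at the centre of its underside, 30 mm below blank_center.
- scraper: The same scraper; origin at its underside, half-way along its length: 35 mm along x from scraper_grip and 12 mm below it.
- pigment_jar: Bystander: red pigment jar with a white cap, 56 mm across, 48 mm high; origin at the centre of its underside.
- dye_bottle: Bystander: amber dye bottle with a black cap, 36 mm across, 90 mm high; origin at the centre of its underside.
- mixing_cup: Bystander: green mixing cup, 68 mm across, 75 mm high; origin at the centre of its underside.

How it is judged (in metres and radians):
On the way, in this order (a step that is already met when the one before it is completed fails the run):
1. the scraper is fully home in the dock's slot and let go (x of scraper_tip in the frame of dock_stop between -0.01 and 0.004 m and y of scraper_tip in the frame of dock_stop between -0.01 and 0.01 m and z of scraper_tip in the frame of dock_stop between -0.002 and 0.01 m and angle between the x axis of scraper and the x axis of dock, either way round below 0.15 rad and angle between scraper's own z axis and vertical below 0.15 rad and contact force between the fingers and scraper below 0.1 N), for 0.2 s.
2. the blank stands on the jig, touching both fences (contact force between blank and long_fence above 1.5 N and contact force between blank and short_fence above 1.5 N and x of blank_center in the frame of jig_corner between -0.05 and -0.04 m and y of blank_center in the frame of jig_corner between -0.0275 and -0.0175 m and z of blank_center in the frame of jig_corner between 0.027 and 0.034 m and angle between the x axis of blank and the x axis of jig, either way round below 0.06 rad and angle between blank's own z axis and vertical below 0.06 rad), for 0.2 s.
At the end, for the whole second after the job is handed in: Scraper flat in the dock's slot, tip within 10 mm of its end wall and middle, 0.15 rad; blank upright on the jig board, long side along the long fence (0.06 rad), within 5 mm of the corner, pressing each fence with over 1.5 N, at rest, gripped with over 1 N (all of step 2 and x of scraper_tip in the frame of dock_stop between -0.01 and 0.004 m and y of scraper_tip in the frame of dock_stop between -0.01 and 0.01 m and z of scraper_tip in the frame of dock_stop between -0.002 and 0.01 m and angle between the x axis of scraper and the x axis of dock, either way round below 0.15 rad and angle between scraper's own z axis and vertical below 0.15 rad and contact force between the fingers and blank above 1 N and linear speed of blank below 0.01 m/s); the arm keeps its last pose, push and grip.
It fails at once if the jar, the bottle or the cup is moved by over 30 mm or tipped (distance of any of pigment_jar, dye_bottle, mixing_cup from where it was at the start of the episode above 0.03 m or angle between any of pigment_jar, dye_bottle, mixing_cup's own z axis and vertical above 0.5 rad).
It also fails if it takes over 67 s, if anything falls off the work surface, if the arm or the gripper's body presses on something with over 40 N, if the wrist force passes 120 N, or if a joint passes its speed limit or range.

## Robot

A 6-joint arm with a two-finger parallel gripper is mounted at the origin on the work surface. World frame = base frame: x ahead of the robot, y to its left, z up, the work surface at z = 0. Lengths are in mm, angles in rad, forces in N, time in s.
With the tool pointing down it reaches from about 300 to 775 mm from the base axis. Payload 14.6 kg.
Tool frame: the origin (TCP) lies at the very end of the fingers, on their centre line; the grasp point (between the pads) lies 19 mm behind it; y points along the fingers, z is the direction in which the jaws open and shut, and the axes are right-handed (so a half turn about y gives the same grasp; the last joint's range is limited). The gripper opens to 94 mm and grips with 3 to 60 N. Pads are 16 mm wide; open, the fingers measure 119 mm over their backs; the gripper's body (75 mm by 177 mm) begins 78 mm behind the grasp point.
Start: joints at [1.141, 0.3, 1.521, -0, 1.321, -0.067], TCP at [195.188, 514.189, 205.446] pointing down, gripper open.
Joint ranges: [-3.03, 3.03], [-0.79, 2.21], [0.23, 2.52], [-1.04, 4.18], [0, 3.07], [-2.55, 2.55]. Speed limits (rad/s): [2.22, 2.22, 2.57, 3.14, 3.14, 3.14].

## Interface

Orientations are given as [roll, pitch, yaw] about the fixed x, y, z axes, in that order (R = Rz(yaw) Ry(pitch) Rx(roll)).
In Python, from cell import monitor, optics, manip gives the robot as it stands.
- The arm moves only by the shell command python3 -m creep 'ROWS' [FORCE]. ROWS is JSON, a list of rows, each an object of numbers: "tx", "ty", "tz": the shift along the tool's x, y, z scaled (see below); "turn": the turn about the tool's y scaled (see below); "fingers": the finger opening in mm, from 0 to 94. In form: [{"tx": .., "ty": .., "tz": .., "turn": .., "fingers": ..}, ...]. A call has 1 to 20 rows; each row is the pose to reach, as a shift and turn from the pose measured when the call began, along the tool's axes at that moment, turning the shorter way round; what a row does not reach only later rows make up. The controller multiplies each number of a shift by 200 mm and each number of a turn by pi rad. A row lasts 1/10 s, in which the tool goes at most 50 mm and 8.59 degrees, less where a joint would pass 70% of its speed; a pose out of reach is approached as far as the arm can. A call with a number of a shift or a turn outside -1 to 1 is refused whole. A call with a gripper value outside its range is refused whole. The fingers move at their own pace and stop on an object; FORCE is the grip in N (left out, the last holds). Time passes only in rows, so rows that repeat a pose let the fingers close. It gives the time, the measured TCP pose, the force and the opening at its end, in the units of the state.
- monitor.read_state(): the state, without advancing time (a new reading comes with each control period).
- optics.camera(name): name is "scene" or "side" or "wrist"; returns a dict with "frame" (420x560x3 uint8, red, green, blue), "range_z" (420x560 float32, mm along the optical axis (not along the pixel's ray), 0 where there is no reading), "fx", "fy", "cx", "cy" (pixels), "distortion" ([k1, k2, p1, p2, k3] as OpenCV has them; the pictures are not rectified), "R" (3x3) and "t" (3): a world point X has camera coordinates R X + t; the wrist camera has in their place "mount" (4x4, takes a point from camera to tool coordinates, whose origin is the TCP and whose axes are the tool frame's). Camera axes: x right, y down, z forward; pixel columns grow to the right and rows downward; lengths in mm; the calibration is good to about 2 mm. A picture is of the moment at which its call begins: read the wrist's pose just before it.
- manip.sign_off(): hands the job in, once; it reports no verdict.
The state is a dict: "clock": time; "joints": joint angles; "qd": joint speeds; "effort": joint torques, N m; "eef_pos": TCP position; "eef_rot": TCP orientation; "wrist_force": force on the tool from outside, world axes, zero at the start; "moment": the same for the moment, N m; "finger_gap": finger opening in mm.
Only numpy, scipy, OpenCV 4.12 (cv2) and the standard library are available. Lean on these libraries where they do the work, as an engineer would, in place of code of your own. Each camera call takes 0.05 s, during which the arm holds its last target.

## Working session

There is one attempt and no reset: what is moved stays moved. The work goes in short steps, Python scripts to look and compute and a shell command to move; the robot and the scene stay as the last step left them, time stands still between calls to the robot, and variables do not carry over. Pictures are saved under pics/ and viewed, and the job is handed in when it is done.

```bash
mkdir -p pics; ls
python3 - <<'E'
from cell import monitor, optics, manip
import cv2,numpy as np
print(monitor.read_state())
for n in ["scene","side","wrist"]:
    c=optics.camera(n)
    cv2.imwrite(f"pics/{n}0.png",c["frame"][:,:,::-1])
    np.savez(f"pics/{n}0.npz",**{k:np.array(v) for k,v in c.items()})
    print(n,{k:np.round(v,4).tolist() for k,v in c.items() if k not in("frame","range_z")})
E
```

```text
pics
{'clock': 0.0, 'joints': array([ 1.14143255e+00,  3.00438256e-01,  1.52156645e+00,  8.45068370e-06,
        1.32070737e+00, -6.66076592e-02]), 'qd': array([ 0.00085395, -0.00097831,  0.00112369, -0.00019639,  0.00068805,
       -0.00096729]), 'effort': array([ 8.68230163e-04, -5.31795430e+01, -3.52741170e+01,  7.08779809e-02,
        2.43610900e-02, -6.57323335e-05]), 'eef_pos': array([195.06560627, 513.97014884, 204.91053744]), 'eef_rot': array([-1.57191273e+00,  8.26746490e-05, -3.62758255e-01]), 'wrist_force': array([ 0.14115416, -0.25549024,  0.49833766]), 'moment': array([ 0.00833091, -0.06670911, -0.01005824]), 'finger_gap': 93.93211719055122}
scene {'fx': 531.7331, 'fy': 531.7331, 'cx': 272.2083, 'cy': 206.0019, 'distortion': [-0.087, 0.0, 0.0, 0.0, 0.0], 'R': [[-0.881, 0.4727, 0.0222], [0.2444, 0.4946, -0.8341], [-0.4052, -0.7294, -0.5512]], 't': [527.1718, -107.5854, 1687.1009]}
side {'fx': 449.9717, 'fy': 449.9717, 'cx': 273.5424, 'cy': 214.1435, 'distortion': [-0.0408, 0.0, 0.0, 0.0, 0.0], 'R': [[0.9788, -0.2046, 0.0008], [-0.1156, -0.5563, -0.8229], [0.1688, 0.8054, -0.5682]], 't': [-588.7566, 134.0294, 1149.1921]}
wrist {'fx': 355.1046, 'fy': 355.1046, 'cx': 277.7554, 'cy': 206.4512, 'distortion': [0.0099, 0.0, 0.0, 0.0, 0.0], 'mount': [[0.0003, 0.9587, 0.2844, -83.0643], [-0.0013, -0.2844, 0.9587, -179.2758], [1.0, -0.0007, 0.0011, -1.1422], [0.0, 0.0, 0.0, 1.0]]}
```

View pics/scene0.png

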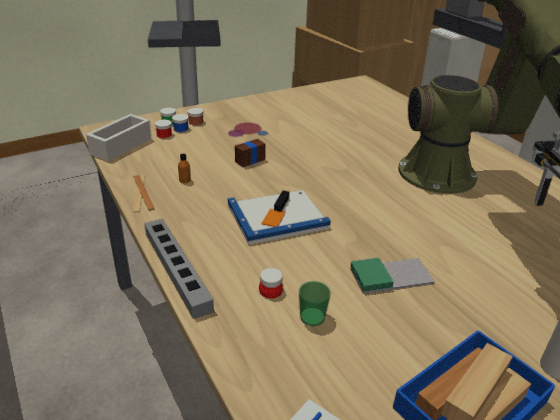

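View pics/side0.png

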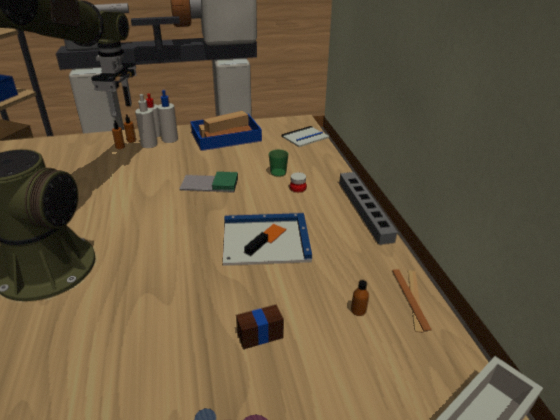

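View pics/wrist0.png

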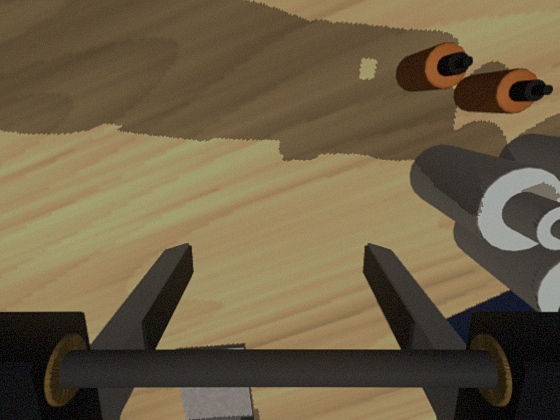

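Scene: jig at about (278,213), dock (392,274), blank (250,152), cup (314,303), jar (271,284), bottle (184,170). Side: jig (265,238), dock (210,182), blank (260,326). Now I'll get world points from the depth.

```bash
cat > h.py <<'E'
import numpy as np,cv2
from scipy.spatial.transform import Rotation as Ro
def load(f): return dict(np.load(f))
def cloud(c,pose=None):
    H,W=c["range_z"].shape
    K=np.array([[c["fx"],0,c["cx"]],[0,c["fy"],c["cy"]],[0,0,1]],float)
    u,v=np.meshgrid(np.arange(W),np.arange(H))
    p=cv2.undistortPoints(np.stack([u,v],-1).reshape(-1,1,2).astype(float),K,c["distortion"].astype(float)).reshape(H,W,2)
    z=c["range_z"].astype(float)
    P=np.dstack([p[...,0]*z,p[...,1]*z,z])
    if "R" in c: P=(P-c["t"])@c["R"]
    else:
        P=P@c["mount"][:3,:3].T+c["mount"][:3,3]
        P=P@Ro.from_euler("xyz",pose[1]).as_matrix().T+pose[0]
    P[z==0]=np.nan
    return P
E
python3 - <<'E'
from h import *
for n in ["scene","side"]:
    c=load(f"pics/{n}0.npz");P=cloud(c)
    hsv=cv2.cvtColor(c["frame"],cv2.COLOR_RGB2HSV)
    f=c["frame"].astype(int)
    reg={"scene":{"jig":(225,185,335,245),"dock":(345,253,438,297),"blank":(230,138,270,168),"cup":(295,280,335,328),"jar":(255,266,288,300),"bot":(174,150,195,186)},
     "side":{"jig":(218,208,315,268),"dock":(178,168,242,196),"blank":(232,303,288,348),"cup":(265,148,292,178),"jar":(288,171,310,194),"bot":(348,278,372,318)}}[n]
    for k,(a,b,x,y) in reg.items():
        q=P[b:y,a:x].reshape(-1,3);m=q[:,2]>(5 if k in("jig","dock") else 12)
        m&=np.isfinite(q[:,2]);q=q[m]
        r=cv2.minAreaRect(q[:,:2].astype(np.float32))
        print(n,k,len(q),"rect",np.round(r[0],0),np.round(r[1],0),round(r[2],1),"z",np.round(np.percentile(q[:,2],[2,50,98]),1))
    bench=P[200:260,330:335] if n=="side" else P[185:245,340:345]
    print("bench",np.nanmedian(bench[...,2]))
E
```

```text
scene jig 3451 rect [596. -10.] [198. 273.] 80.2 z [ 6.1 12.3 33.2]
scene dock 1950 rect [451. 320.] [117. 183.] 74.7 z [ 5.2 11.2 27.6]
scene blank 573 rect [ 502. -329.] [100.  57.] 7.6 z [13.6 44.8 60. ]
scene cup 1094 rect [693. 359.] [70. 65.] 58.9 z [14.6 51.4 75.3]
scene jar 546 rect [735. 248.] [52. 53.] 5.0 z [13.4 43.6 50. ]
scene bot 246 rect [ 741. -299.] [31. 35.] 50.2 z [14.7 48.5 87.7]
bench -1.3283299478340922
side jig 4054 rect [576. -11.] [197. 230.] 81.4 z [ 6.3 10.3 33. ]
side dock 621 rect [451. 328.] [101. 180.] 74.2 z [ 5.2 20.2 25.8]
side blank 1419 rect [ 502. -333.] [91. 50.] 8.7 z [14.1 56.9 61.3]
side cup 406 rect [687. 318.] [150.  65.] 82.2 z [14.2 52.4 72.2]
side jar 230 rect [733. 239.] [52. 53.] 7.4 z [14.1 39.6 47. ]
side bot 431 rect [ 733. -312.] [28. 36.] 73.7 z [14.5 53.7 89.6]
bench -2.938929451487624
```

Run:
```python
from h import *
# top-down orthophoto from both cams, 1 px = 1mm, around x 250..700? first find
for n in ["scene","side"]:
    c=load(f"pics/{n}0.npz")
    x0,x1,y0,y1=250,800,-300,400
    # z=12 plane
    K=np.array([[c["fx"],0,c["cx"]],[0,c["fy"],c["cy"]],[0,0,1]],float)
    X,Y=np.meshgrid(np.arange(x0,x1),np.arange(y1,y0,-1))
    W=np.stack([X,Y,np.full_like(X,12)],-1).reshape(-1,3).astype(float)
    uv,_=cv2.projectPoints(W,cv2.Rodrigues(c["R"])[0],c["t"],K,c["distortion"])
    uv=uv.reshape(X.shape+(2,)).astype(np.float32)
    im=cv2.remap(c["frame"],uv[...,0],uv[...,1],cv2.INTER_LINEAR)
    cv2.imwrite(f"pics/ortho_{n}.png",cv2.resize(im,None,fx=.85,fy=.85)[:,:,::-1])
```

```text
(no output)
```

View pics/ortho_scene.png

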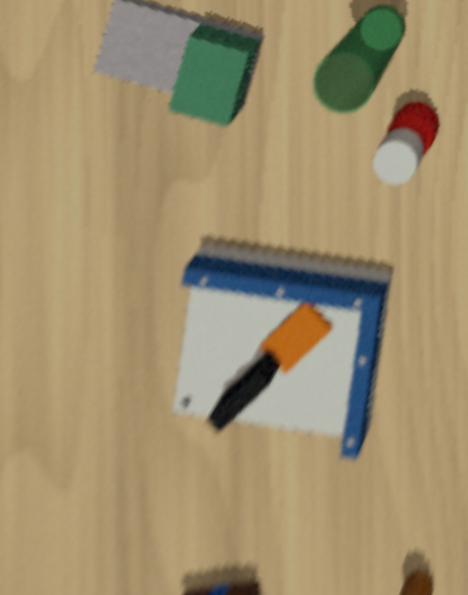

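View pics/ortho_side.png

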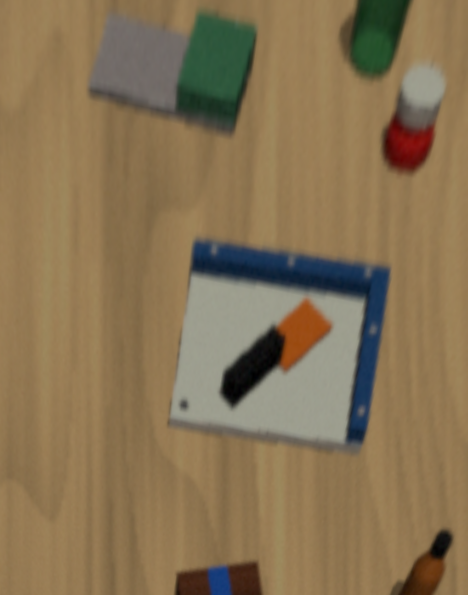

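```bash
python3 -m creep '[{"tx":0.25,"ty":-0.12,"tz":-0.11},{"tx":0.5,"ty":-0.25,"tz":-0.22},{"tx":0.75,"ty":-0.25,"tz":-0.33},{"tx":0.97,"ty":-0.25,"tz":-0.44}]'; python3 -m creep '[{"tx":0.25,"tz":-0.11},{"tx":0.5,"tz":-0.22},{"tx":0.75,"tz":-0.33},{"tx":0.97,"tz":-0.44},{"tx":0.97,"tz":-0.44},{"tx":0.97,"tz":-0.44}]'
cat > snap.py <<'E'
import sys
from cell import monitor, optics
from h import *
def snap(n,tag):
    s=monitor.read_state();c=optics.camera(n)
    d={k:np.array(v) for k,v in c.items()};d["pp"]=s["eef_pos"];d["pr"]=s["eef_rot"]
    np.savez(f"pics/{tag}.npz",**d);cv2.imwrite(f"pics/{tag}.png",c["frame"][:,:,::-1])
    print({k:np.round(s[k],3).tolist() for k in("clock","eef_pos","eef_rot","wrist_force","finger_gap","joints")})
if __name__=="__main__": snap(sys.argv[1],sys.argv[2])
E
python3 snap.py wrist w1
```

```text
{'clock': 0.15, 'eef_pos': [195.114, 514.028, 205.039], 'eef_rot': [-1.572, 0.0, -0.363], 'wrist_force': [-0.177, 0.627, -0.454], 'finger_gap': 94.148, 'joints': [1.141, 0.3, 1.521, -0.0, 1.321, -0.067]}$[0]: bad value
$[0]: bad value
```

```bash
python3 -m creep '[{"tx":0.25,"ty":-0.12,"tz":-0.11,"turn":0,"fingers":94},{"tx":0.5,"ty":-0.25,"tz":-0.22,"turn":0,"fingers":94},{"tx":0.75,"ty":-0.25,"tz":-0.33,"turn":0,"fingers":94},{"tx":0.97,"ty":-0.25,"tz":-0.44,"turn":0,"fingers":94}]' && python3 -m creep '[{"tx":0.25,"ty":0,"tz":-0.11,"turn":0,"fingers":94},{"tx":0.5,"ty":0,"tz":-0.22,"turn":0,"fingers":94},{"tx":0.75,"ty":0,"tz":-0.33,"turn":0,"fingers":94},{"tx":0.97,"ty":0,"tz":-0.44,"turn":0,"fingers":94},{"tx":0.97,"ty":0,"tz":-0.44,"turn":0,"fingers":94},{"tx":0.97,"ty":0,"tz":-0.44,"turn":0,"fingers":94}]'
python3 snap.py wrist w1
```

```text
clock: 0.6
eef_pos: [331.0, 377.9, 255.2]
eef_rot: [-1.57, -0.001, -0.362]
wrist_force: [1.5, 0.9, -0.1]
finger_gap: 94.3
clock: 1.2
eef_pos: [482.1, 225.6, 254.9]
eef_rot: [-1.571, -0.0, -0.365]
wrist_force: [-0.0, 0.1, 0.3]
finger_gap: 94.3
{'clock': 1.2, 'eef_pos': [482.122, 225.567, 254.877], 'eef_rot': [-1.571, -0.0, -0.365], 'wrist_force': [-0.045, 0.056, 0.284], 'finger_gap': 94.263, 'joints': [0.369, 0.226, 1.499, 0.0, 1.416, -0.837]}
```

View pics/w1.png

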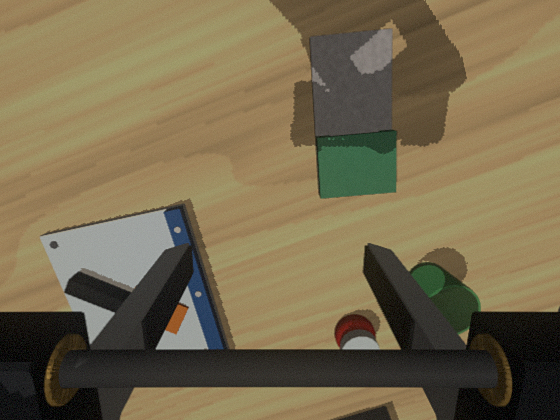

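The dock is in full view: grey board (352,83), green housing (357,163), and part of the jig at left (135,260).

Run:
```python
from h import *
c=load("pics/w1.npz");P=cloud(c,(c["pp"],c["pr"]))
hsv=cv2.cvtColor(c["frame"],cv2.COLOR_RGB2HSV)
def show(n,m,full=False):
    m=m&np.isfinite(P[...,2]);m=cv2.morphologyEx(m.astype(np.uint8),cv2.MORPH_OPEN,np.ones((3,3)))>0
    q=P[m];r=cv2.minAreaRect(q[:,:2].astype(np.float32));print(n,len(q),np.round(r[0],1),np.round(r[1],1),round(r[2],2),"z",np.round(np.percentile(q[:,2],[2,50,98]),1))
R=np.zeros(hsv.shape[:2],bool);R[120:205,300:410]=1
show("green top",R&(P[...,2]>20))
R[:]=0;R[20:205,300:402]=1
show("dock all",R&(P[...,2]>4))
print("bench",np.nanmedian(P[60:200,180:280,2]),np.nanmedian(P[205:235,420:450,2]),np.nanmedian(P[20:120,500:550,2]))
# projected size check
```

```text
green top 4788 [503.7 314.5] [89.4 72.1] 74.13 z [24.4 26.2 27.8]
dock all 13050 [451.7 330.1] [ 91.2 180.7] 74.13 z [ 6.5  8.9 27.5]
bench 0.05696780717624961 0.37485021107386274 0.3503101583851276
```

```bash
python3 -m creep '[{"tx":0.15,"ty":0,"tz":-0.08,"turn":-0.04,"fingers":94},{"tx":0.3,"ty":0,"tz":-0.16,"turn":-0.08,"fingers":94},{"tx":0.45,"ty":0,"tz":-0.24,"turn":-0.12,"fingers":94},{"tx":0.6,"ty":0,"tz":-0.32,"turn":-0.16,"fingers":94},{"tx":0.75,"ty":0,"tz":-0.4,"turn":-0.2,"fingers":94},{"tx":0.9,"ty":0,"tz":-0.48,"turn":-0.24,"fingers":94},{"tx":1,"ty":0,"tz":-0.54,"turn":-0.28,"fingers":94},{"tx":1,"ty":0,"tz":-0.54,"turn":-0.32,"fingers":94},{"tx":1,"ty":0,"tz":-0.54,"turn":-0.35,"fingers":94},{"tx":1,"ty":0,"tz":-0.54,"turn":-0.35,"fingers":94},{"tx":1,"ty":0,"tz":-0.54,"turn":-0.35,"fingers":94}]'
python3 snap.py wrist w2
```

```text
clock: 2.35
eef_pos: [629.4, 56.1, 255.1]
eef_rot: [-1.571, -0.001, 0.735]
wrist_force: [0.3, 0.6, -0.6]
finger_gap: 93.9
{'clock': 2.35, 'eef_pos': [629.399, 56.147, 255.085], 'eef_rot': [-1.571, -0.001, 0.735], 'wrist_force': [0.283, 0.622, -0.61], 'finger_gap': 93.921, 'joints': [0.031, 0.459, 1.19, 0.001, 1.492, -2.275]}
```

View pics/w2.png

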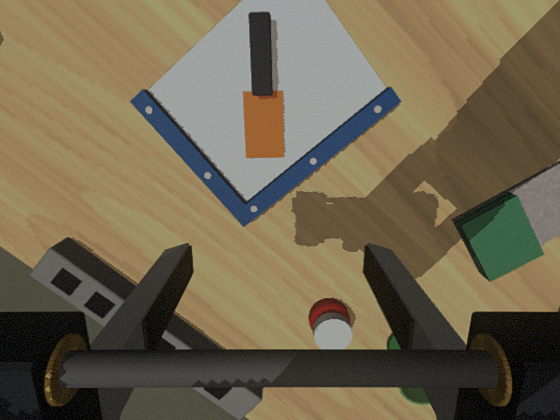

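The scraper is whole in view (handle (261,55), blade (265,125)), with the fence corner at (247,205).

Run:
```python
from h import *
c=load("pics/w2.npz");P=cloud(c,(c["pp"],c["pr"]))
hsv=cv2.cvtColor(c["frame"],cv2.COLOR_RGB2HSV);H,S,V=[hsv[...,i] for i in range(3)]
def show(n,m):
    m=m&np.isfinite(P[...,2]);m=cv2.morphologyEx(m.astype(np.uint8),cv2.MORPH_OPEN,np.ones((3,3)))>0
    q=P[m];r=cv2.minAreaRect(q[:,:2].astype(np.float32));print(n,len(q),np.round(r[0],1),np.round(r[1],1),round(r[2],2),"z",np.round(np.percentile(q[:,2],[2,50,98]),1));return q
R=np.zeros(H.shape,bool);R[0:170,235:300]=1
h=show("handle",R&(P[...,2]>30))
b=show("blade",R&(H<20)&(S>180)&(V>120))
cv=h[:,:2];m=cv.mean(0)
m2=b[:,:2].mean(0);d=m2-m;print("hc->bc",m,m2,np.degrees(np.arctan2(d[1],d[0])),np.hypot(*d))
# fences: points on top z>22, fit
B=(H>100)&(H<125)&(S>150)&(P[...,2]>22);B[235:]=0
q=P[B][:,:2]
# separate: two lines through RANSAC by image side of corner
uu=np.where(B)
L=uu[1]>262;Sx=uu[1]<232
for n,k in(("long",L),("short",Sx)):
    r=cv2.minAreaRect(q[k].astype(np.float32));print(n,np.round(r[0],1),np.round(r[1],1),round(r[2],2),P[B][k][:,2].mean())
    l=cv2.fitLine(q[k].astype(np.float32),cv2.DIST_HUBER,0,.01,.01).ravel();print(l,np.degrees(np.arctan2(l[1],l[0])))
```

```text
handle 1754 [545.6 -44.7] [80. 22.] 43.33 z [34.  35.9 37.7]Traceback (most recent call last):
  File "<stdin>", line 9, in <module>
  File "<stdin>", line 6, in show
    return _quantile_unchecked(
        a, q, axis, out, overwrite_input, method, keepdims, weights)
    return _ureduce(a,
                    func=_quantile_ureduce_func,
    ...<5 lines>...
                    overwrite_input=overwrite_input,
                    method=method)
    r = func(a, **kwargs)
    result = _quantile(arr,
                       quantiles=q,
    ...<2 lines>...
                       out=out,
                       weights=wgt)
    slices_having_nans = np.isnan(arr[-1, ...])
                                  ~~~^^^^^^^^^
IndexError: index -1 is out of bounds for axis 0 with size 0
```

Run:
```python
from h import *
c=load("pics/w2.npz");P=cloud(c,(c["pp"],c["pr"]))
hsv=cv2.cvtColor(c["frame"],cv2.COLOR_RGB2HSV);H,S,V=[hsv[...,i] for i in range(3)]
print(hsv[125,265],hsv[160,200],hsv[80,330],P[125,265],P[80,330])
R=np.zeros(H.shape,bool);R[95:170,235:300]=1
m=(R&(H<20)&(S>150)&np.isfinite(P[...,2]))
b=P[cv2.morphologyEx(m.astype(np.uint8),cv2.MORPH_OPEN,np.ones((3,3)))>0]
r=cv2.minAreaRect(b[:,:2].astype(np.float32));print(np.round(r[0],1),np.round(r[1],1),round(r[2],2),np.median(b[:,2]))
B=(H>100)&(H<125)&(S>120)&(P[...,2]>22);B[235:]=0
q=P[B][:,:2];uu=np.where(B)
for n,k in(("long",uu[1]>262),("short",uu[1]<232)):
    r=cv2.minAreaRect(q[k].astype(np.float32));print(n,np.round(r[0],1),np.round(r[1],1),round(r[2],2),np.median(P[B][k][:,2]))
    l=cv2.fitLine(q[k].astype(np.float32),cv2.DIST_HUBER,0,.01,.01).ravel();print(l,np.degrees(np.arctan2(l[1],l[0])))
r=cv2.minAreaRect(q.astype(np.float32));print("all",np.round(r[0],1),np.round(r[1],1),round(r[2],2))
```

```text
[ 13 168 158] [108 126  99] [ 83   6 163] [597.02677622   6.60353157  16.64671171] [511.65831999  28.21183718  11.57523024]
[599.3   6.6] [70.1 43.5] 43.5 16.10527707745392
long [573.7  75.7] [ 20.  196.5] 81.66 27.13119973563863
[ 9.9069631e-01 -1.3609108e-01  5.6796655e+02  7.6467918e+01] -7.8217173
short [678.7 -37.3] [164.7  19.5] 81.7 27.164952384741298
[ 1.5794292e-01  9.8744822e-01  6.7799127e+02 -4.3048626e+01] 80.912476
all [577.2 -10.2] [188.9 228.3] 81.66
```

```bash
python3 -m creep '[{"tx":-0.2,"ty":0.2,"tz":-0.03,"turn":0,"fingers":60},{"tx":-0.4,"ty":0.4,"tz":-0.06,"turn":-0.007,"fingers":60},{"tx":-0.6,"ty":0.6,"tz":-0.09,"turn":-0.007,"fingers":60},{"tx":-0.65,"ty":0.8,"tz":-0.093,"turn":-0.007,"fingers":60},{"tx":-0.65,"ty":0.95,"tz":-0.093,"turn":-0.007,"fingers":60},{"tx":-0.65,"ty":0.95,"tz":-0.093,"turn":-0.007,"fingers":60},{"tx":-0.65,"ty":0.95,"tz":-0.093,"turn":-0.007,"fingers":60}]'
python3 snap.py wrist w3
```

```text
clock: 3.1
eef_pos: [546.1, -44.5, 66.2]
eef_rot: [-1.571, -0.001, 0.756]
wrist_force: [-0.1, -0.1, 0.7]
finger_gap: 59.8
{'clock': 3.1, 'eef_pos': [546.101, -44.52, 66.209], 'eef_rot': [-1.571, -0.001, 0.756], 'wrist_force': [-0.101, -0.112, 0.654], 'finger_gap': 59.785, 'joints': [-0.148, 0.45, 1.664, 0.001, 1.027, -2.476]}
```

View pics/w3.png

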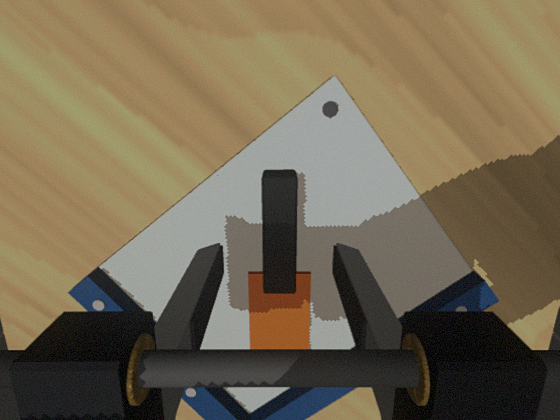

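The handle lies centred between the fingers. I'll go down and grip.

```bash
python3 -m creep '[{"tx":0,"ty":0.12,"tz":0,"turn":0,"fingers":60},{"tx":0,"ty":0.2,"tz":0,"turn":0,"fingers":60},{"tx":0,"ty":0.25,"tz":0,"turn":0,"fingers":60},{"tx":0,"ty":0.25,"tz":0,"turn":0,"fingers":60},{"tx":0,"ty":0.25,"tz":0,"turn":0,"fingers":10},{"tx":0,"ty":0.25,"tz":0,"turn":0,"fingers":10},{"tx":0,"ty":0.25,"tz":0,"turn":0,"fingers":10},{"tx":0,"ty":0.25,"tz":0,"turn":0,"fingers":10},{"tx":0,"ty":0.25,"tz":0,"turn":0,"fingers":10},{"tx":0,"ty":0.25,"tz":0,"turn":0,"fingers":10}]' 30
```

```text
clock: 4.15
eef_pos: [547.0, -44.5, 17.3]
eef_rot: [-1.573, -0.002, 0.757]
wrist_force: [-1.3, -0.1, 3.7]
finger_gap: 21.7
```

```bash
python3 -m creep '[{"tx":0,"ty":-0.15,"tz":0,"turn":0,"fingers":10},{"tx":0,"ty":-0.3,"tz":0,"turn":0,"fingers":10},{"tx":0.06,"ty":-0.3,"tz":0.2,"turn":0.03,"fingers":10},{"tx":0.12,"ty":-0.3,"tz":0.4,"turn":0.06,"fingers":10},{"tx":0.18,"ty":-0.3,"tz":0.6,"turn":0.1,"fingers":10},{"tx":0.24,"ty":-0.3,"tz":0.8,"turn":0.13,"fingers":10},{"tx":0.31,"ty":-0.3,"tz":1,"turn":0.16,"fingers":10},{"tx":0.31,"ty":-0.3,"tz":1,"turn":0.16,"fingers":10},{"tx":0.31,"ty":-0.3,"tz":1,"turn":0.16,"fingers":10}]'
python3 snap.py wrist w4
python3 - <<'E'
from cell import monitor
from scipy.spatial.transform import Rotation as Ro
import numpy as np
s=monitor.read_state();R=Ro.from_euler("xyz",s["eef_rot"]).as_matrix()
print((R.T@(np.array([348.8,359,77])-s["eef_pos"]))/200,(s["eef_rot"][2]+.277)/np.pi)
E
```

```text
clock: 5.05
eef_pos: [454.4, 144.0, 77.2]
eef_rot: [-1.571, -0.003, 0.257]
wrist_force: [0.2, -0.4, -1.1]
finger_gap: 21.8
{'clock': 5.05, 'eef_pos': [454.427, 144.001, 77.188], 'eef_rot': [-1.571, -0.003, 0.257], 'wrist_force': [0.164, -0.443, -1.143], 'finger_gap': 21.802, 'joints': [0.23, 0.293, 1.858, -0.001, 0.988, -1.597]}
[-2.40326946e-01 -6.86441633e-04  1.17743084e+00] 0.16944886813120846
```

View pics/w4.png

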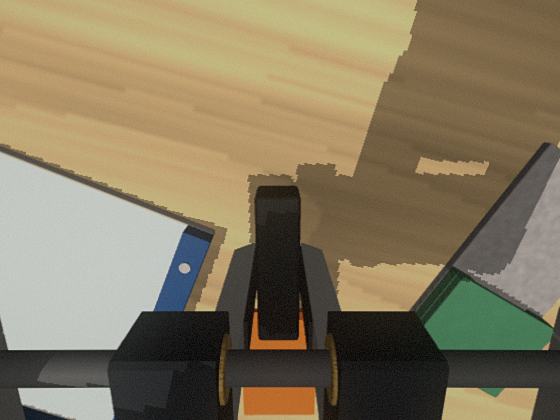

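The scraper is held straight; the handle is at (278,260) and the blade below it. I'll measure its pose in the hand while moving.

```bash
python3 -m creep '[{"tx":-0.05,"ty":0,"tz":0.2,"turn":0.04,"fingers":10},{"tx":-0.1,"ty":0,"tz":0.4,"turn":0.08,"fingers":10},{"tx":-0.15,"ty":0,"tz":0.6,"turn":0.12,"fingers":10},{"tx":-0.2,"ty":0,"tz":0.8,"turn":0.16,"fingers":10},{"tx":-0.24,"ty":0,"tz":1,"turn":0.169,"fingers":10},{"tx":-0.24,"ty":0,"tz":1,"turn":0.169,"fingers":10},{"tx":-0.24,"ty":0,"tz":1,"turn":0.169,"fingers":10}]'
python3 snap.py wrist w5
cat > hold.py <<'E'
import sys
from h import *
c=load(f"pics/{sys.argv[1]}.npz");P=cloud(c,(c["pp"],c["pr"]))
R=Ro.from_euler("xyz",c["pr"]).as_matrix();T=(P-c["pp"])@R   # tool coords
hsv=cv2.cvtColor(c["frame"],cv2.COLOR_RGB2HSV)
m=(T[...,1]<-12)&(T[...,1]>-28)&(abs(T[...,2])<20)&(hsv[...,2]<70)
m[310:]=0;m[:100]=0
q=T[m];r=cv2.minAreaRect(q[:,[0,2]].astype(np.float32));print("handle top tool(x,z)",np.round(r[0],1),np.round(r[1],1),r[2],"y",np.median(q[:,1]), "rear x",np.percentile(q[:,0],1))
b=(hsv[...,0]<20)&(hsv[...,1]>150)&(abs(T[...,2])<35)&(T[...,1]>-30)&(T[...,1]<10);b[:300]=0
q=T[b]
if len(q)>50:
  r=cv2.minAreaRect(q[:,[0,2]].astype(np.float32));print("blade",np.round(r[0],1),np.round(r[1],1),r[2],np.median(q[:,1]))
E
python3 hold.py w4; python3 hold.py w5
```

```text
clock: 5.8
eef_pos: [358.2, 324.3, 76.7]
eef_rot: [-1.57, -0.003, -0.274]
wrist_force: [0.2, -0.6, -0.1]
finger_gap: 21.8
{'clock': 5.8, 'eef_pos': [358.232, 324.271, 76.657], 'eef_rot': [-1.57, -0.003, -0.274], 'wrist_force': [0.185, -0.567, -0.122], 'finger_gap': 21.828, 'joints': [0.661, 0.308, 1.84, -0.002, 0.992, -0.634]}
handle top tool(x,z) [-10.8   0.1] [61.7 39.8] 1.0558260679244995 y -18.76865778035365 rear x -41.14860394473475
blade [62.3 -1. ] [94.7 44.9] 1.0688694715499878 1.2610203202492887
handle top tool(x,z) [-10.3   0.1] [61.9 39.6] 1.2078101634979248 y -18.724186237991475 rear x -40.6828814329041
blade [62.1 -0.4] [44.9 95.6] 89.7881851196289 1.3464705434884905
```

View pics/w5.png

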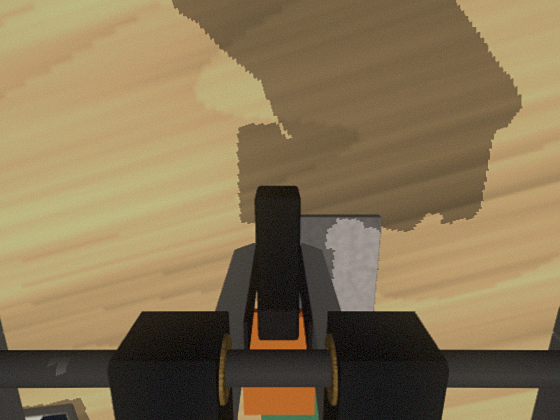

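```bash
cat > to.py <<'E'
import sys,numpy as np
from cell import monitor
from scipy.spatial.transform import Rotation as Ro
x,y,z,yaw=map(float,sys.argv[1:5])
s=monitor.read_state();R=Ro.from_euler("xyz",s["eef_rot"]).as_matrix()
print("shift",np.round((R.T@(np.array([x,y,z])-s["eef_pos"]))/200,4),"turn",round((s["eef_rot"][2]-yaw)/np.pi,4), "pose",np.round(s["eef_pos"],1),"F",np.round(s["wrist_force"],1))
E
python3 - <<'E'
import numpy as np
a=np.radians(-15.87);u=np.array([np.cos(a),np.sin(a)])
c=np.array([451.7,329.7]);st=c+78*u
print(st,st-181.5*u,st-111.5*u)
E
python3 to.py 352.2 358.0 15.8 -0.277;python3 to.py 419.5 338.9 15 -0.277
```

```text
[526.72700055 308.37046206] [352.14494158 358.00265611] [419.47686515 338.86076309]
shift [-0.078   0.3043  0.1561] turn 0.0005 pose [358.5 323.7  76.7] F [ 0.6  0.  -0.5]
shift [0.2718 0.3092 0.1557] turn 0.0005 pose [358.5 323.7  76.7] F [ 0.6  0.  -0.5]
```

```bash
python3 -m creep '[{"tx":-0.078,"ty":0,"tz":0.08,"turn":0,"fingers":10},{"tx":-0.078,"ty":0,"tz":0.156,"turn":0,"fingers":10},{"tx":-0.078,"ty":0.1,"tz":0.156,"turn":0,"fingers":10},{"tx":-0.078,"ty":0.2,"tz":0.156,"turn":0,"fingers":10},{"tx":-0.078,"ty":0.29,"tz":0.156,"turn":0,"fingers":10},{"tx":-0.078,"ty":0.304,"tz":0.156,"turn":0,"fingers":10},{"tx":-0.078,"ty":0.304,"tz":0.156,"turn":0,"fingers":10},{"tx":-0.078,"ty":0.304,"tz":0.156,"turn":0,"fingers":10}]'
python3 snap.py side s6; python3 snap.py wrist w6; python3 to.py 352.2 358.0 15.8 -0.277;python3 hold.py w6
python3 - <<'E'
import cv2
i=cv2.imread("pics/s6.png");cv2.imwrite("pics/s6c.png",cv2.resize(i[130:230,130:280],None,fx=4,fy=4))
E
```

```text
clock: 6.65
eef_pos: [353.0, 357.8, 16.7]
eef_rot: [-1.569, -0.003, -0.276]
wrist_force: [0.6, -0.2, -2.1]
finger_gap: 21.8
{'clock': 6.65, 'eef_pos': [353.02, 357.801, 16.732], 'eef_rot': [-1.569, -0.003, -0.276], 'wrist_force': [0.588, -0.2, -2.065], 'finger_gap': 21.768, 'joints': [0.72, 0.443, 1.819, -0.003, 0.876, -0.572]}
{'clock': 6.7, 'eef_pos': [352.932, 357.997, 16.848], 'eef_rot': [-1.569, -0.004, -0.276], 'wrist_force': [0.07, 0.425, -1.398], 'finger_gap': 22.021, 'joints': [0.721, 0.443, 1.819, -0.003, 0.876, -0.572]}
shift [-0.0028  0.0048 -0.0012] turn 0.0004 pose [352.8 358.1  16.8] F [-0.7 -0.3 -1.6]
handle top tool(x,z) [-10.3  -0. ] [61.6 39.9] 1.1486234664916992 y -18.703894639730013 rear x -40.685656926199734
blade [62.1 -0.4] [95.3 45.5] 0.7044267058372498 1.3686520694408537
```

View pics/s6c.png

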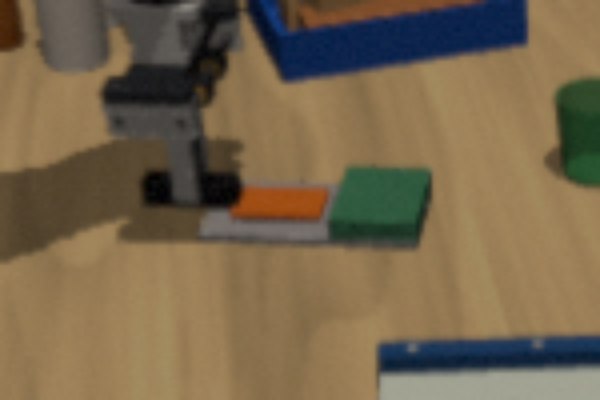

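View pics/w6.png

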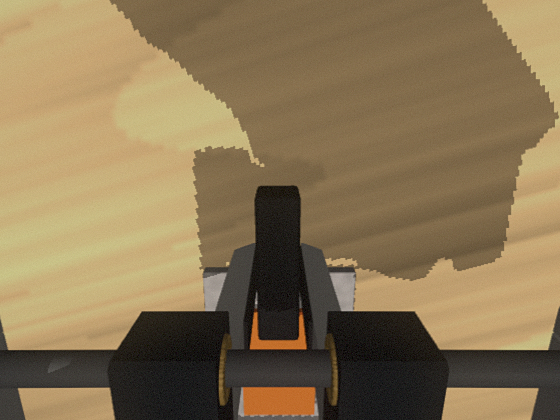

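The blade is centred on the mouth at the right height (board 205–355 px, blade 243–317 px). I'll slide it in.

```bash
python3 -m creep '[{"tx":0.05,"ty":0.007,"tz":-0.001,"turn":0,"fingers":10},{"tx":0.1,"ty":0.007,"tz":-0.001,"turn":0,"fingers":10},{"tx":0.15,"ty":0.007,"tz":-0.001,"turn":0,"fingers":10},{"tx":0.2,"ty":0.007,"tz":-0.001,"turn":0,"fingers":10},{"tx":0.25,"ty":0.007,"tz":-0.001,"turn":0,"fingers":10},{"tx":0.3,"ty":0.007,"tz":-0.001,"turn":0,"fingers":10},{"tx":0.3,"ty":0.007,"tz":-0.001,"turn":0,"fingers":10}]'
python3 to.py 419.5 338.9 14 -0.277
```

```text
clock: 7.45
eef_pos: [411.6, 341.2, 15.6]
eef_rot: [-1.569, -0.004, -0.277]
wrist_force: [-0.3, -0.1, -0.7]
finger_gap: 21.8
shift [ 0.041   0.008  -0.0001] turn 0.0 pose [411.6 341.2  15.6] F [-0.3 -0.1 -0.7]
```

```bash
python3 -m creep '[{"tx":0.015,"ty":0.006,"tz":0,"turn":0,"fingers":10},{"tx":0.03,"ty":0.01,"tz":0,"turn":0,"fingers":10},{"tx":0.042,"ty":0.01,"tz":0,"turn":0,"fingers":10},{"tx":0.042,"ty":0.01,"tz":0,"turn":0,"fingers":10},{"tx":0.042,"ty":0.01,"tz":0,"turn":0,"fingers":10}]'
python3 snap.py wrist w7; python3 hold.py w7; python3 to.py 419.5 338.9 14 -0.277
```

```text
clock: 7.95
eef_pos: [419.7, 338.9, 13.6]
eef_rot: [-1.569, -0.004, -0.277]
wrist_force: [0.1, 0.8, -1.0]
finger_gap: 21.7
{'clock': 7.95, 'eef_pos': [419.674, 338.883, 13.589], 'eef_rot': [-1.569, -0.004, -0.277], 'wrist_force': [0.058, 0.847, -0.962], 'finger_gap': 21.715, 'joints': [0.612, 0.514, 1.716, -0.002, 0.908, -0.68]}
handle top tool(x,z) [-10.5  -0.4] [63.8 38. ] 15.10755443572998 y -18.70069087128076 rear x -40.682083733331865
blade [35.9 -1.4] [41.4 33. ] 0.8531496524810791 1.243560447702607
shift [-0.0005 -0.0022 -0.    ] turn 0.0001 pose [419.6 338.9  13.6] F [-0.1 -0.9  0.7]
```

```bash
python3 -m creep '[{"tx":0.005,"ty":0,"tz":0,"turn":0,"fingers":10},{"tx":0.01,"ty":0,"tz":0,"turn":0,"fingers":10},{"tx":0.015,"ty":0,"tz":0,"turn":0,"fingers":10},{"tx":0.015,"ty":0,"tz":0,"turn":0,"fingers":10}]'
```

```text
clock: 8.4
eef_pos: [421.6, 338.3, 13.5]
eef_rot: [-1.569, -0.002, -0.277]
wrist_force: [-7.2, 3.6, 1.3]
finger_gap: 22.2
```

End wall reached (8 N). Release and lift.

```bash
python3 -m creep '[{"tx":-0.002,"ty":0,"tz":0,"turn":0,"fingers":45},{"tx":-0.002,"ty":0,"tz":0,"turn":0,"fingers":45},{"tx":-0.002,"ty":0,"tz":0,"turn":0,"fingers":45},{"tx":-0.002,"ty":0,"tz":0,"turn":0,"fingers":45},{"tx":-0.002,"ty":0,"tz":0,"turn":0,"fingers":45},{"tx":0,"ty":-0.1,"tz":0,"turn":0,"fingers":45},{"tx":0,"ty":-0.3,"tz":0,"turn":0,"fingers":45},{"tx":0.25,"ty":-0.5,"tz":0,"turn":0,"fingers":94},{"tx":0.5,"ty":-0.6,"tz":0,"turn":0,"fingers":94},{"tx":0.7,"ty":-0.7,"tz":0,"turn":0,"fingers":94},{"tx":0.7,"ty":-0.7,"tz":0,"turn":0,"fingers":94},{"tx":0.7,"ty":-0.7,"tz":0,"turn":0,"fingers":94}]'
python3 snap.py wrist w8
python3 - <<'E'
from h import *
c=load("pics/w8.npz");P=cloud(c,(c["pp"],c["pr"]))
z=P[...,2];a=np.radians(-15.87);u=np.array([np.cos(a),np.sin(a)]);v=np.array([-u[1],u[0]])
L=np.dstack([(P[...,:2]-[451.7,329.7])@u,(P[...,:2]-[451.7,329.7])@v])
V=c["frame"].max(2)
m=(V<60)&(z>25)&(z<40)&(L[...,0]<12)&(L[...,0]>-100)&(abs(L[...,1])<40)
m=cv2.morphologyEx(m.astype(np.uint8),cv2.MORPH_OPEN,np.ones((3,3)))>0
q=L[m];r=cv2.minAreaRect(q.astype(np.float32));print("handle in dock frame (expect -32..-35,0)",r,np.median(z[m]))
m=(z>21)&(z<31)&(L[...,0]>12)&(L[...,0]<100)&(abs(L[...,1])<60)
m=cv2.morphologyEx(m.astype(np.uint8),cv2.MORPH_OPEN,np.ones((3,3)))>0
r=cv2.minAreaRect(L[m].astype(np.float32));print("housing (expect 54,0)",r)
E
```

```text
clock: 9.6
eef_pos: [557.4, 299.2, 154.2]
eef_rot: [-1.569, -0.003, -0.279]
wrist_force: [-0.3, -0.5, -1.6]
finger_gap: 81.6
{'clock': 9.6, 'eef_pos': [557.419, 299.188, 154.173], 'eef_rot': [-1.569, -0.003, -0.279], 'wrist_force': [-0.275, -0.532, -1.555], 'finger_gap': 81.603, 'joints': [0.435, 0.524, 1.329, -0.0, 1.285, -0.857]}
handle in dock frame (expect -32..-35,0) ((-18.781051635742188, -1.0208158493041992), (53.89765548706055, 21.30402183532715), 0.5417007207870483) 31.887265677931907
housing (expect 54,0) ((54.315128326416016, 0.067596435546875), (90.37984466552734, 71.42740631103516), 89.89437866210938)
```

View pics/w8.png

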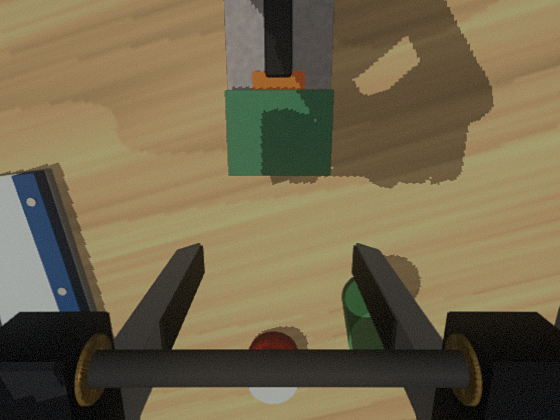

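The scraper is home: the handle front measures 8 mm from dock centre, so the tip is at 78 mm, which is the stop. Next, the blank.

```bash
python3 -m creep '[{"tx":0.08,"ty":-0.05,"tz":-0.2,"turn":0,"fingers":94},{"tx":0.15,"ty":-0.1,"tz":-0.42,"turn":0,"fingers":94},{"tx":0.23,"ty":-0.15,"tz":-0.64,"turn":0,"fingers":94},{"tx":0.3,"ty":-0.2,"tz":-0.86,"turn":0,"fingers":94},{"tx":0.35,"ty":-0.25,"tz":-1,"turn":0,"fingers":94}]' && python3 -m creep '[{"tx":0.08,"ty":0,"tz":-0.22,"turn":0,"fingers":94},{"tx":0.15,"ty":0,"tz":-0.44,"turn":0,"fingers":94},{"tx":0.23,"ty":0,"tz":-0.66,"turn":0,"fingers":94},{"tx":0.3,"ty":0,"tz":-0.88,"turn":0,"fingers":94},{"tx":0.35,"ty":0,"tz":-1,"turn":0,"fingers":94}]'; python3 to.py 600 -318 210 0.14
```

```text
clock: 10.15
eef_pos: [567.1, 86.4, 202.9]
eef_rot: [-1.57, -0.0, -0.278]
wrist_force: [0.6, 0.9, -1.1]
finger_gap: 94.1
clock: 10.65
eef_pos: [578.4, -127.0, 202.0]
eef_rot: [-1.571, 0.001, -0.279]
wrist_force: [0.3, 0.8, -0.4]
finger_gap: 94.0
shift [ 0.3664 -0.0406 -0.8886] turn -0.1332 pose [ 578.4 -127.   202. ] F [ 0.3  0.8 -0.4]
```

```bash
python3 -m creep '[{"tx":0.08,"ty":-0.04,"tz":-0.22,"turn":-0.03,"fingers":94},{"tx":0.15,"ty":-0.04,"tz":-0.44,"turn":-0.06,"fingers":94},{"tx":0.23,"ty":-0.04,"tz":-0.66,"turn":-0.1,"fingers":94},{"tx":0.3,"ty":-0.04,"tz":-0.8,"turn":-0.133,"fingers":94},{"tx":0.36,"ty":-0.04,"tz":-0.88,"turn":-0.133,"fingers":94},{"tx":0.36,"ty":-0.04,"tz":-0.88,"turn":-0.133,"fingers":94},{"tx":0.36,"ty":-0.04,"tz":-0.88,"turn":-0.133,"fingers":94}]'
python3 snap.py wrist w9
python3 - <<'E'
from h import *
c=load("pics/w9.npz");P=cloud(c,(c["pp"],c["pr"]))
z=P[...,2]
m=(z>54)&(z<66)&(np.hypot(P[...,0]-502,P[...,1]+332)<80)
m=cv2.morphologyEx(m.astype(np.uint8),cv2.MORPH_OPEN,np.ones((3,3)))>0
print(cv2.minAreaRect(P[m][:,:2].astype(np.float32)),np.median(z[m]))
E
```

```text
clock: 11.35
eef_pos: [599.0, -314.7, 208.9]
eef_rot: [-1.569, 0.002, 0.14]
wrist_force: [-0.2, 0.1, 0.4]
finger_gap: 93.6
{'clock': 11.35, 'eef_pos': [599.027, -314.696, 208.933], 'eef_rot': [-1.569, 0.002, 0.14], 'wrist_force': [-0.243, 0.121, 0.416], 'finger_gap': 93.631, 'joints': [-0.538, 0.592, 1.097, 0.0, 1.455, -2.248]}
((501.57928466796875, -332.78546142578125), (90.21208190917969, 44.95783615112305), 8.104561805725098) 60.090594629405444
```

View pics/w9.png

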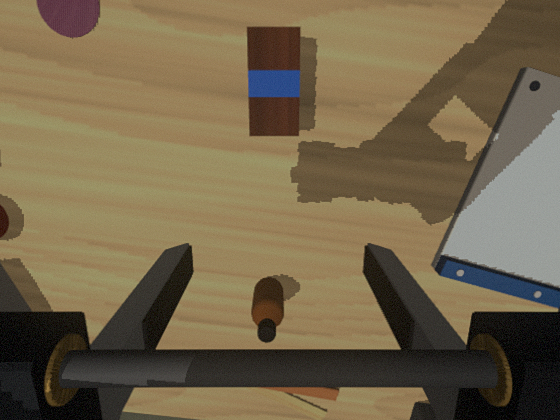

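Blank at (501.6, −332.8), yaw 8.1°, top at z = 60. The 90 × 45 size matches.

```bash
python3 to.py 501.6 -332.8 26 0.1414
```

```text
shift [-0.4943  0.9175 -0.0242] turn -0.0004 pose [ 599.1 -314.4  209.4] F [-0.4 -0.4 -0. ]
```

```bash
python3 -m creep '[{"tx":-0.2,"ty":0.05,"tz":-0.01,"turn":0,"fingers":94},{"tx":-0.4,"ty":0.15,"tz":-0.02,"turn":0,"fingers":94},{"tx":-0.494,"ty":0.35,"tz":-0.024,"turn":0,"fingers":94},{"tx":-0.494,"ty":0.5,"tz":-0.024,"turn":0,"fingers":94},{"tx":-0.494,"ty":0.5,"tz":-0.024,"turn":0,"fingers":94},{"tx":-0.494,"ty":0.65,"tz":-0.024,"turn":0,"fingers":94},{"tx":-0.494,"ty":0.8,"tz":-0.024,"turn":0,"fingers":94},{"tx":-0.494,"ty":0.9,"tz":-0.024,"turn":0,"fingers":94},{"tx":-0.494,"ty":0.917,"tz":-0.024,"turn":0,"fingers":94},{"tx":-0.494,"ty":0.917,"tz":-0.024,"turn":0,"fingers":94},{"tx":-0.494,"ty":0.917,"tz":-0.024,"turn":0,"fingers":94}]'; python3 to.py 501.6 -332.8 26 0.1414; python3 snap.py wrist w10
```

```text
clock: 12.5
eef_pos: [502.7, -333.0, 28.2]
eef_rot: [-1.571, -0.0, 0.141]
wrist_force: [-0.1, 0.9, 0.2]
finger_gap: 93.8
shift [-0.0054  0.0108  0.0016] turn -0.0002 pose [ 502.7 -333.    28.2] F [-0.1  0.9  0.2]
{'clock': 12.5, 'eef_pos': [502.71, -332.963, 28.151], 'eef_rot': [-1.571, -0.0, 0.141], 'wrist_force': [-0.14, 0.873, 0.197], 'finger_gap': 93.819, 'joints': [-0.646, 0.609, 1.516, 0.0, 1.016, -2.357]}
```

View pics/w10.png

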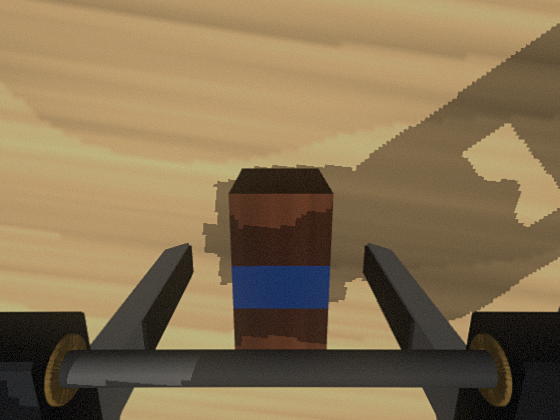

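The blank stands centred between the fingers. I'll close at 50 N and lift.

```bash
python3 -m creep '[{"tx":-0.005,"ty":0.005,"tz":0,"turn":0,"fingers":94},{"tx":-0.005,"ty":0.005,"tz":0,"turn":0,"fingers":35},{"tx":-0.005,"ty":0.005,"tz":0,"turn":0,"fingers":35},{"tx":-0.005,"ty":0.005,"tz":0,"turn":0,"fingers":35},{"tx":-0.005,"ty":0.005,"tz":0,"turn":0,"fingers":35},{"tx":-0.005,"ty":0.005,"tz":0,"turn":0,"fingers":35},{"tx":-0.005,"ty":0.005,"tz":0,"turn":0,"fingers":35},{"tx":-0.005,"ty":0.005,"tz":0,"turn":0,"fingers":35},{"tx":-0.005,"ty":0.005,"tz":0,"turn":0,"fingers":35},{"tx":-0.005,"ty":-0.1,"tz":0,"turn":0,"fingers":35},{"tx":-0.005,"ty":-0.3,"tz":0,"turn":0,"fingers":35},{"tx":-0.005,"ty":-0.4,"tz":0,"turn":0,"fingers":35},{"tx":-0.005,"ty":-0.4,"tz":0,"turn":0,"fingers":35}]' 50
python3 snap.py wrist w11
cat > hb.py <<'E'
import sys
from h import *
c=load(f"pics/{sys.argv[1]}.npz");P=cloud(c,(c["pp"],c["pr"]))
R=Ro.from_euler("xyz",c["pr"]).as_matrix();T=(P-c["pp"])@R
hsv=cv2.cvtColor(c["frame"],cv2.COLOR_RGB2HSV)
top=(T[...,1]<-20)&(T[...,1]>-45)&(abs(T[...,2])<30);top[345:]=0
bl=top&(hsv[...,0]>100)&(hsv[...,0]<130)&(hsv[...,1]>120)
rd=top&(hsv[...,0]<20)&(hsv[...,1]>80)
q=T[bl];print("blue",len(q),np.round(cv2.minAreaRect(q[:,[0,2]].astype(np.float32)),1) if 0 else cv2.minAreaRect(q[:,[0,2]].astype(np.float32)),np.median(q[:,1]))
q=T[rd&(T[...,1]<-28)];print("brown x",np.percentile(q[:,0],[1,99]),"z",np.percentile(q[:,2],[1,99]),np.median(q[:,1]))
E
python3 hb.py w11; python3 to.py 626 29 95 -0.1456
```

```text
clock: 13.85
eef_pos: [502.5, -333.9, 110.7]
eef_rot: [-1.575, -0.004, 0.141]
wrist_force: [0.7, 0.7, -3.2]
finger_gap: 44.8
{'clock': 13.85, 'eef_pos': [502.545, -333.91, 110.678], 'eef_rot': [-1.575, -0.004, 0.141], 'wrist_force': [0.674, 0.665, -3.227], 'finger_gap': 44.779, 'joints': [-0.647, 0.503, 1.467, -0.0, 1.166, -2.358]}
blue 4083 ((0.43535327911376953, -0.6469821929931641), (45.67825698852539, 22.538301467895508), 89.50101470947266) -33.17080981327764
brown x [-44.6537579   28.96667006] z [-23.09567883  21.13201149] -33.1293123375785
shift [0.8687 0.0654 1.707 ] turn 0.0911 pose [ 501.8 -333.3  108.3] F [-0.2  0.6 -2.8]
```

View pics/w11.png

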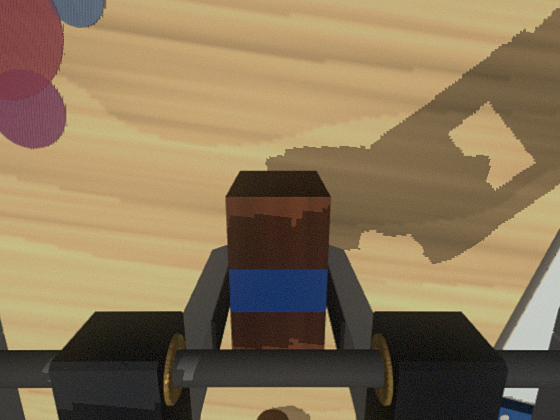

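Held straight: blue band at tool x 0.4, top 33 mm above the TCP, so the underside is 27 mm below it. I'll carry it to the jig.

```bash
python3 -m creep '[{"tx":0.1,"ty":0.02,"tz":0.2,"turn":0.02,"fingers":35},{"tx":0.2,"ty":0.03,"tz":0.4,"turn":0.04,"fingers":35},{"tx":0.3,"ty":0.03,"tz":0.6,"turn":0.06,"fingers":35},{"tx":0.4,"ty":0.03,"tz":0.8,"turn":0.08,"fingers":35},{"tx":0.5,"ty":0.03,"tz":1,"turn":0.091,"fingers":35},{"tx":0.5,"ty":0.03,"tz":1,"turn":0.091,"fingers":35}]'; python3 to.py 623 26 90 -0.1456
```

```text
clock: 14.5
eef_pos: [573.0, -116.5, 99.9]
eef_rot: [-1.571, 0.001, -0.142]
wrist_force: [-0.3, -0.6, -3.1]
finger_gap: 44.8
shift [0.1468 0.0492 0.7409] turn 0.0011 pose [ 573.  -116.5   99.9] F [-0.3 -0.6 -3.1]
```

```bash
python3 -m creep '[{"tx":0.04,"ty":0.02,"tz":0.2,"turn":0.001,"fingers":35},{"tx":0.08,"ty":0.04,"tz":0.4,"turn":0.001,"fingers":35},{"tx":0.12,"ty":0.05,"tz":0.58,"turn":0.001,"fingers":35},{"tx":0.147,"ty":0.05,"tz":0.7,"turn":0.001,"fingers":35},{"tx":0.147,"ty":0.05,"tz":0.741,"turn":0.001,"fingers":35},{"tx":0.147,"ty":0.05,"tz":0.741,"turn":0.001,"fingers":35},{"tx":0.147,"ty":0.05,"tz":0.741,"turn":0.001,"fingers":35}]'; python3 to.py 623 26 40.5 -0.1456; python3 snap.py wrist w12;python3 hb.py w12
```

```text
clock: 15.2
eef_pos: [622.5, 24.9, 88.9]
eef_rot: [-1.571, 0.003, -0.146]
wrist_force: [0.7, 0.4, -2.9]
finger_gap: 44.8
shift [0.0025 0.2421 0.0057] turn -0.0 pose [622.5  24.9  88.9] F [ 0.7  0.4 -2.9]
{'clock': 15.2, 'eef_pos': [622.462, 24.936, 88.931], 'eef_rot': [-1.571, 0.003, -0.146], 'wrist_force': [0.663, 0.379, -2.879], 'finger_gap': 44.82, 'joints': [-0.019, 0.572, 1.414, 0.0, 1.157, -1.444]}
blue 4101 ((0.8360996246337891, -0.9241485595703125), (45.178810119628906, 22.670360565185547), 89.84059143066406) -33.15195178418481
brown x [-44.31314285  29.18049477] z [-22.69157794  20.93183716] -33.116087959626675
```

View pics/w12.png

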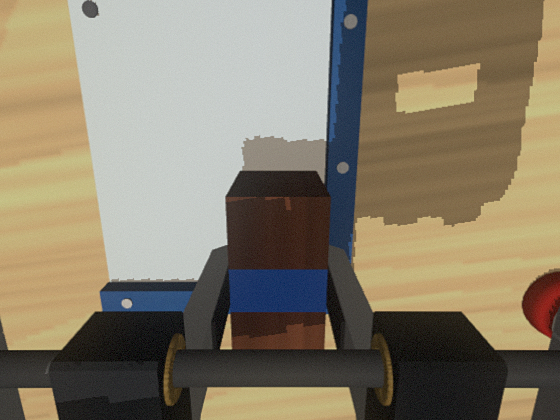

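```bash
python3 -m creep '[{"tx":0,"ty":0.08,"tz":0,"turn":0,"fingers":35},{"tx":0,"ty":0.16,"tz":0,"turn":0,"fingers":35},{"tx":0,"ty":0.21,"tz":0,"turn":0,"fingers":35},{"tx":0,"ty":0.235,"tz":0,"turn":0,"fingers":35},{"tx":0,"ty":0.244,"tz":0,"turn":0,"fingers":35},{"tx":0,"ty":0.248,"tz":0,"turn":0,"fingers":35},{"tx":0,"ty":0.248,"tz":0,"turn":0,"fingers":35}]'
```

```text
clock: 15.95
eef_pos: [622.7, 24.7, 40.1]
eef_rot: [-1.571, 0.001, -0.146]
wrist_force: [-0.6, -0.3, -2.8]
finger_gap: 44.3
```

```bash
python3 -m creep '[{"tx":0,"ty":0.004,"tz":0,"turn":0,"fingers":35},{"tx":0,"ty":0.007,"tz":0,"turn":0,"fingers":35},{"tx":0,"ty":0.007,"tz":0,"turn":0,"fingers":35}]'
```

```text
clock: 16.25
eef_pos: [622.9, 24.8, 39.0]
eef_rot: [-1.571, 0.001, -0.146]
wrist_force: [-0.8, 0.5, -1.4]
finger_gap: 44.8
```

Just touching the board (weight partly taken). I'll slide towards both fences.

```bash
python3 -m creep '[{"tx":0.01,"ty":0.003,"tz":0.01,"turn":0,"fingers":35},{"tx":0.02,"ty":0.003,"tz":0.02,"turn":0,"fingers":35},{"tx":0.03,"ty":0.003,"tz":0.03,"turn":0,"fingers":35},{"tx":0.04,"ty":0.003,"tz":0.04,"turn":0,"fingers":35},{"tx":0.045,"ty":0.003,"tz":0.048,"turn":0,"fingers":35},{"tx":0.045,"ty":0.003,"tz":0.048,"turn":0,"fingers":35}]'
```

```text
clock: 16.85
eef_pos: [632.9, 32.2, 39.0]
eef_rot: [-1.572, 0.002, -0.146]
wrist_force: [-9.1, -6.9, 8.3]
finger_gap: 44.9
```

```bash
python3 -m creep '[{"tx":0.004,"ty":-0.001,"tz":0.006,"turn":0,"fingers":35},{"tx":0.006,"ty":-0.002,"tz":0.008,"turn":0,"fingers":35},{"tx":0.006,"ty":-0.002,"tz":0.008,"turn":0,"fingers":35},{"tx":0.006,"ty":-0.002,"tz":0.008,"turn":0,"fingers":35},{"tx":0.006,"ty":-0.002,"tz":0.008,"turn":0,"fingers":35}]'; python3 snap.py wrist w13;python3 hb.py w13; python3 snap.py scene sc13; python3 snap.py side s13
python3 - <<'E'
import cv2
i=cv2.imread("pics/s13.png");cv2.imwrite("pics/s13c.png",cv2.resize(i[130:280,170:330],None,fx=4,fy=4))
E
```

```text
clock: 17.35
eef_pos: [633.1, 32.4, 39.3]
eef_rot: [-1.575, 0.005, -0.147]
wrist_force: [-13.1, -8.5, 6.7]
finger_gap: 44.7
{'clock': 17.35, 'eef_pos': [633.122, 32.411, 39.265], 'eef_rot': [-1.575, 0.005, -0.147], 'wrist_force': [-13.133, -8.518, 6.658], 'finger_gap': 44.714, 'joints': [-0.005, 0.657, 1.405, -0.003, 1.085, -1.427]}
blue 4140 ((3.885831832885742, -0.8430919647216797), (45.52225875854492, 29.83456802368164), 89.50547790527344) -33.152287940385946
brown x [-44.37871083  29.28174998] z [-22.63348713  20.88025656] -33.12775568477625
{'clock': 17.4, 'eef_pos': [633.103, 32.401, 39.238], 'eef_rot': [-1.575, 0.005, -0.147], 'wrist_force': [-12.862, -9.196, 6.992], 'finger_gap': 44.996, 'joints': [-0.005, 0.657, 1.405, -0.003, 1.085, -1.427]}
{'clock': 17.45, 'eef_pos': [633.124, 32.418, 39.261], 'eef_rot': [-1.575, 0.005, -0.147], 'wrist_force': [-12.271, -10.208, 5.315], 'finger_gap': 44.57, 'joints': [-0.005, 0.657, 1.405, -0.003, 1.085, -1.427]}
```

View pics/w13.png

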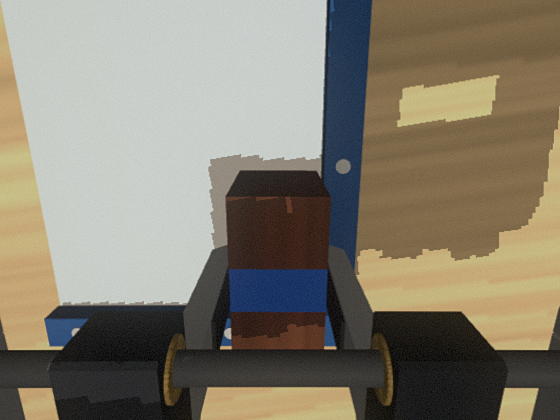

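View pics/s13c.png

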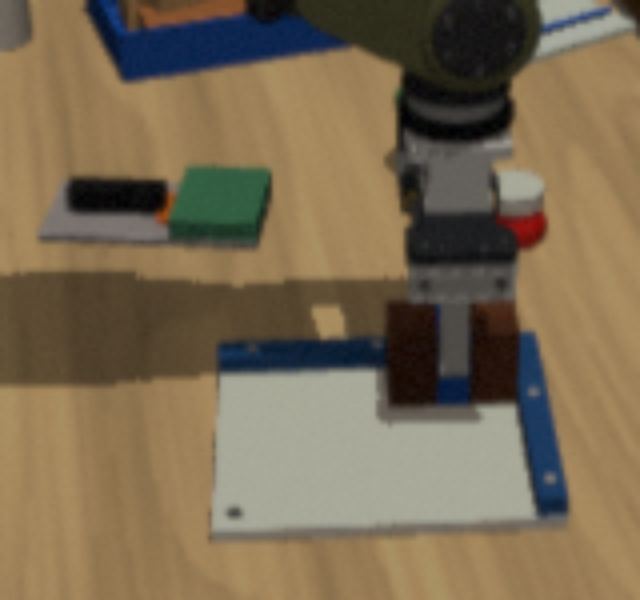

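The blank sits in the corner and the tool has stopped moving. About 11 N along each axis, some of it board friction. I'll press a bit more for margin.

```bash
python3 -m creep '[{"tx":0.007,"ty":0.001,"tz":0.009,"turn":0,"fingers":35},{"tx":0.01,"ty":0.001,"tz":0.012,"turn":0,"fingers":35},{"tx":0.01,"ty":0.001,"tz":0.012,"turn":0,"fingers":35},{"tx":0.01,"ty":0.001,"tz":0.012,"turn":0,"fingers":35},{"tx":0.01,"ty":0.001,"tz":0.012,"turn":0,"fingers":35},{"tx":0.01,"ty":0.001,"tz":0.012,"turn":0,"fingers":35},{"tx":0.01,"ty":0.001,"tz":0.012,"turn":0,"fingers":35}]'; python3 snap.py scene sc14; python3 snap.py wrist w14
python3 - <<'E'
from h import *
c=load("pics/w14.npz");P=cloud(c,(c["pp"],c["pr"]))
z=P[...,2];hsv=cv2.cvtColor(c["frame"],cv2.COLOR_RGB2HSV)
a=np.radians(-8.34);u=np.array([np.cos(a),np.sin(a)]);v=np.array([-u[1],u[0]])
L=np.dstack([(P[...,:2]-[682.1,50.2])@u,(P[...,:2]-[682.1,50.2])@v])
m=(z>66)&(z<78)&(L[...,0]>-100)&(L[...,0]<10)&(abs(L[...,1]+22)<40)&(hsv[...,1]>90);m[345:]=0
q=L[m];print("blank top: x",np.percentile(q[:,0],[1,99]),"y",np.percentile(q[:,1],[1,50,99]),"z",np.median(z[m]), cv2.minAreaRect(q.astype(np.float32))[2])
f=(z>23)&(z<30)&(abs(L[...,1]-10)<18)&(L[...,0]<-100)&(hsv[...,0]>100)&(hsv[...,0]<125)&(hsv[...,1]>120)
print("long fence y edges",np.percentile(L[f][:,1],[1,99]))
g=(z>23)&(z<30)&(abs(L[...,0]-10)<18)&(L[...,1]<-60)&(hsv[...,0]>100)&(hsv[...,0]<125)&(hsv[...,1]>120)
print("short fence x edges",np.percentile(L[g][:,0],[1,99]) if g.any() else None)
i=cv2.imread("pics/sc14.png");cv2.imwrite("pics/sc14c.png",cv2.resize(i[130:330,180:400],None,fx=3,fy=3,interpolation=cv2.INTER_CUBIC)[:, :])
E
```

```text
clock: 18.2
eef_pos: [633.3, 32.6, 39.5]
eef_rot: [-1.578, 0.011, -0.148]
wrist_force: [-24.3, -13.4, 17.1]
finger_gap: 44.8
{'clock': 18.2, 'eef_pos': [633.299, 32.581, 39.496], 'eef_rot': [-1.578, 0.011, -0.148], 'wrist_force': [-24.262, -13.399, 17.09], 'finger_gap': 44.786, 'joints': [-0.004, 0.661, 1.398, -0.006, 1.094, -1.424]}
{'clock': 18.25, 'eef_pos': [633.298, 32.581, 39.488], 'eef_rot': [-1.578, 0.011, -0.148], 'wrist_force': [-24.508, -13.671, 16.256], 'finger_gap': 44.942, 'joints': [-0.004, 0.661, 1.398, -0.006, 1.094, -1.424]}
blank top: x [-89.73896984 -16.45402923] y [-47.08831321 -24.58515681  -3.26750255] z 72.7284008784898 89.8735122680664
long fence y edges [-0.44501381 19.01393757]
short fence x edges [-0.80533823 18.45968076]
```

View pics/sc14c.png

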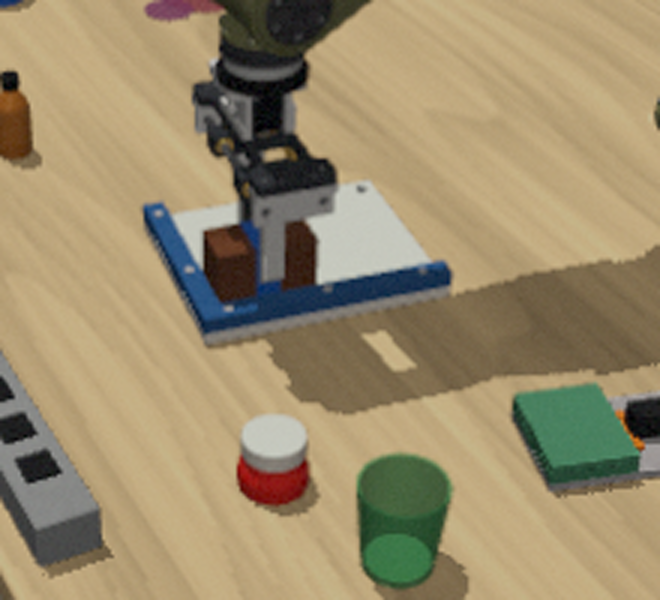

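Camera suggests 1–2 mm of gap at the long fence, which is within calibration error. To rule out board friction as the cause, I'll take the downward load off and see whether the side force stays.

```bash
python3 -m creep '[{"tx":0.006,"ty":-0.003,"tz":0.01,"turn":0,"fingers":35},{"tx":0.006,"ty":-0.006,"tz":0.012,"turn":0,"fingers":35},{"tx":0.006,"ty":-0.006,"tz":0.012,"turn":0,"fingers":35},{"tx":0.006,"ty":-0.006,"tz":0.012,"turn":0,"fingers":35},{"tx":0.006,"ty":-0.006,"tz":0.012,"turn":0,"fingers":35}]'
python3 - <<'E'
from cell import monitor
print({k:v.round(2) for k,v in monitor.read_state().items() if k in("eef_pos","eef_rot","wrist_force","moment")})
E
```

```text
clock: 18.8
eef_pos: [633.6, 34.4, 39.9]
eef_rot: [-1.579, 0.015, -0.148]
wrist_force: [-8.5, -4.3, -0.1]
finger_gap: 44.7
{'eef_pos': array([633.57,  34.37,  39.87]), 'eef_rot': array([-1.58,  0.01, -0.15]), 'wrist_force': array([-8.51, -4.27, -0.11]), 'moment': array([-0.85,  1.76, -0.12])}
```

Good thing I checked: it slid 1.8 mm further in y, to where the long fence should be. I'll keep it light on the board and push again.

```bash
python3 -m creep '[{"tx":0.002,"ty":-0.002,"tz":0.006,"turn":0,"fingers":35},{"tx":0.003,"ty":-0.003,"tz":0.012,"turn":0,"fingers":35},{"tx":0.003,"ty":-0.003,"tz":0.012,"turn":0,"fingers":35},{"tx":0.003,"ty":-0.003,"tz":0.012,"turn":0,"fingers":35}]'
python3 - <<'E'
from cell import monitor
print({k:v.round(3) for k,v in monitor.read_state().items() if k in("eef_pos","eef_rot","wrist_force","moment")})
E
```

```text
clock: 19.2
eef_pos: [633.7, 35.3, 39.9]
eef_rot: [-1.582, 0.017, -0.148]
wrist_force: [-6.7, -8.9, -1.5]
finger_gap: 44.6
{'eef_pos': array([633.657,  35.315,  39.87 ]), 'eef_rot': array([-1.582,  0.017, -0.148]), 'wrist_force': array([-6.742, -8.879, -1.548]), 'moment': array([-2.015,  1.232,  0.098])}
```

```bash
python3 -m creep '[{"tx":0.006,"ty":-0.001,"tz":0.005,"turn":0,"fingers":35},{"tx":0.012,"ty":-0.001,"tz":0.009,"turn":0,"fingers":35},{"tx":0.012,"ty":-0.001,"tz":0.009,"turn":0,"fingers":35},{"tx":0.012,"ty":-0.001,"tz":0.009,"turn":0,"fingers":35},{"tx":0.012,"ty":-0.001,"tz":0.009,"turn":0,"fingers":35}]'
python3 - <<'E'
from cell import monitor
print({k:v.round(3) for k,v in monitor.read_state().items() if k in("eef_pos","eef_rot","wrist_force","moment")})
E
```

```text
clock: 19.7
eef_pos: [633.9, 35.3, 40.0]
eef_rot: [-1.585, 0.024, -0.149]
wrist_force: [-24.9, -10.5, 14.4]
finger_gap: 44.2
{'eef_pos': array([633.863,  35.314,  40.027]), 'eef_rot': array([-1.585,  0.024, -0.149]), 'wrist_force': array([-24.891, -10.515,  14.43 ]), 'moment': array([-2.168,  4.173,  0.108])}
```

```bash
cat > chk.py <<'E'
import sys
from snap import snap
from h import *
t=sys.argv[1];snap("wrist",t)
c=load(f"pics/{t}.npz");P=cloud(c,(c["pp"],c["pr"]));z=P[...,2];hsv=cv2.cvtColor(c["frame"],cv2.COLOR_RGB2HSV)
a=np.radians(-8.34);u=np.array([np.cos(a),np.sin(a)]);v=np.array([-u[1],u[0]])
L=np.dstack([(P[...,:2]-[682.1,50.2])@u,(P[...,:2]-[682.1,50.2])@v])
m=(z>66)&(z<78)&(L[...,0]>-100)&(L[...,0]<10)&(abs(L[...,1]+22)<40)&(hsv[...,1]>90);m[345:]=0
m=cv2.erode(m.astype(np.uint8),np.ones((3,3)))>0
q=L[m];A=np.c_[q,np.ones(len(q))];k=np.linalg.lstsq(A,z[m],rcond=None)[0]
print("top x",np.percentile(q[:,0],[1,99]),"y",np.percentile(q[:,1],[1,99]),"slope",k, "yaw",cv2.minAreaRect(q.astype(np.float32))[2])
b=(abs(z-12)<6)&(L[...,0]<-100)&(L[...,0]>-180)&(L[...,1]<-10)&(L[...,1]>-130)&(hsv[...,1]<60)
q=L[b];A=np.c_[q,np.ones(len(q))];print("board slope",np.linalg.lstsq(A,z[b],rcond=None)[0],len(q))
f=(z>23)&(z<30)&(abs(L[...,1]-10)<18)&(L[...,0]<-100)&(hsv[...,0]>100)&(hsv[...,0]<125)&(hsv[...,1]>120)
print("long fence y",np.percentile(L[f][:,1],[1,99]))
E
python3 chk.py w15
```

```text
{'clock': 19.7, 'eef_pos': [633.863, 35.314, 40.027], 'eef_rot': [-1.585, 0.024, -0.149], 'wrist_force': [-24.891, -10.515, 14.43], 'finger_gap': 44.212, 'joints': [0.003, 0.669, 1.383, -0.012, 1.115, -1.414]}
top x [-88.47484124 -16.35708754] y [-43.39224857  -0.76304532] slope [-2.18120577e-02 -1.33853793e-02  7.18882273e+01] yaw 0.15643827617168427
board slope [1.75441291e-03 1.28255706e-03 1.23350325e+01] 32672
long fence y [-0.51485483 18.98718053]
```

View pics/w15.png

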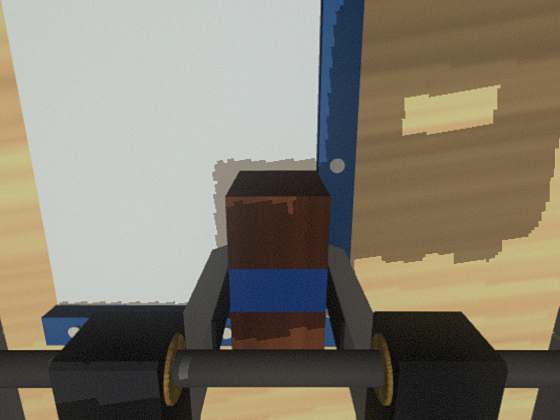

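Camera now shows the long side on the fence (y edge −0.8 against the face at −0.5). Tilt is about 0.028 rad, limit 0.06. One more light-load test, this time for the short fence.

```bash
python3 -m creep '[{"tx":0.006,"ty":-0.003,"tz":0.005,"turn":0,"fingers":35},{"tx":0.008,"ty":-0.005,"tz":0.006,"turn":0,"fingers":35},{"tx":0.008,"ty":-0.005,"tz":0.006,"turn":0,"fingers":35},{"tx":0.008,"ty":-0.005,"tz":0.006,"turn":0,"fingers":35}]'; python3 chk.py w16
```

```text
clock: 20.15
eef_pos: [633.9, 35.4, 40.4]
eef_rot: [-1.588, 0.028, -0.149]
wrist_force: [-15.5, -8.4, 4.0]
finger_gap: 44.3
{'clock': 20.15, 'eef_pos': [633.924, 35.359, 40.359], 'eef_rot': [-1.588, 0.028, -0.149], 'wrist_force': [-15.496, -8.392, 3.954], 'finger_gap': 44.33, 'joints': [0.003, 0.672, 1.378, -0.014, 1.123, -1.413]}
top x [-88.19126968 -16.10769579] y [-43.24774821  -0.58871666] slope [-2.80013087e-02 -1.59721250e-02  7.18731710e+01] yaw 0.5743041038513184
board slope [1.69587295e-03 1.39914818e-03 1.23209239e+01] 32359
long fence y [-0.49463959 18.98400915]
```

```bash
python3 -m creep '[{"tx":0.006,"ty":-0.002,"tz":0.006,"turn":0,"fingers":35},{"tx":0.01,"ty":-0.002,"tz":0.009,"turn":0,"fingers":35},{"tx":0.01,"ty":-0.002,"tz":0.009,"turn":0,"fingers":35},{"tx":0.01,"ty":-0.002,"tz":0.009,"turn":0,"fingers":35},{"tx":0.01,"ty":-0.002,"tz":0.009,"turn":0,"fingers":35},{"tx":0.01,"ty":-0.002,"tz":0.009,"turn":0,"fingers":35}]'; python3 chk.py w17; python3 snap.py scene sc17
```

```text
clock: 20.8
eef_pos: [634.0, 35.4, 40.5]
eef_rot: [-1.591, 0.034, -0.149]
wrist_force: [-21.9, -11.2, 9.3]
finger_gap: 44.6
{'clock': 20.8, 'eef_pos': [634.008, 35.419, 40.525], 'eef_rot': [-1.591, 0.034, -0.149], 'wrist_force': [-21.853, -11.162, 9.252], 'finger_gap': 44.589, 'joints': [0.004, 0.675, 1.372, -0.016, 1.132, -1.411]}
top x [-87.9803054  -15.86813109] y [-43.09285416  -0.41758266] slope [-3.21105643e-02 -1.86174993e-02  7.18085438e+01] yaw 0.34056705236434937
board slope [1.46986605e-03 1.10368898e-03 1.22807800e+01] 32017
long fence y [-0.48271831 19.00520177]
{'clock': 20.85, 'eef_pos': [633.991, 35.41, 40.504], 'eef_rot': [-1.591, 0.034, -0.149], 'wrist_force': [-21.442, -10.072, 11.016], 'finger_gap': 44.641, 'joints': [0.004, 0.675, 1.372, -0.016, 1.132, -1.411]}
```

View pics/sc17.png

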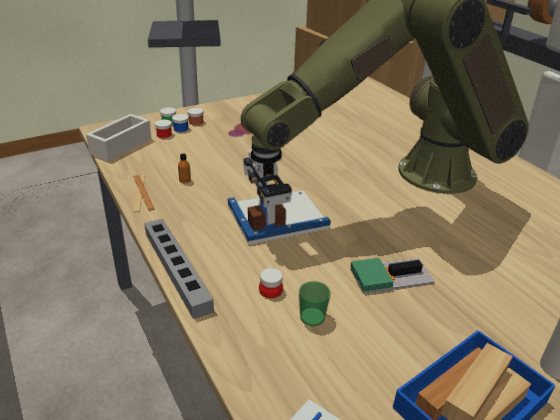

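The blank is in the corner at (268,215), the scraper in its dock at (390,272), and the bystanders are untouched. The push holds steady, so I'll hand in.

```bash
python3 -c "
from cell import manip
print(manip.sign_off())"
```

```text
the job is handed in; nothing more can be done
None
```

I docked the scraper, then pressed the blank into the fence corner and handed the job in at about 21 s, still gripping and pushing it; no verdict was reported.

- **Scraper:** I slid it in until it met the end wall at about 8 N, then let go. The last camera check put its tip 0–1 mm from the stop, about 1 mm off the middle, and straight.
- **Blank:** I gripped it at 50 N. My first push was wrong: board friction was holding the blank about 2 mm short of the long fence. I took load off the board and it slid home.
- **Final checks on the blank:**
  - The long side is flush with the long fence, to within calibration error, and square to it within 0.01 rad.
  - The arm pushes with about 20 N towards the short fence and 13 N towards the long one. Some of that is friction, so the force on each fence is inferred, not measured directly. The short fence is the less certain of the two.
  - The blank leans about 0.039 rad towards the fences (limit 0.06). The lean grew with each push, so it is the thinnest margin.
- **Bystanders:** the jar, bottle and cup look unmoved in the last picture.

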